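Show where the egg cup belongs

ROBOT

A 6-joint arm with a two-finger parallel gripper is mounted at the origin on the work surface. World frame = base frame: x ahead of the robot, y to its left, z up, the work surface at z = 0. Lengths are in mm, angles in rad, forces in N, time in s.
With the tool pointing down it reaches from about 350 to 775 mm from the base axis. Payload 5.5 kg.
Tool frame: the origin (TCP) lies midway between the tips of the shut fingers; the grasp point (between the pads) lies 19 mm behind it; z points along the fingers, y is the line along which they close (so a half turn about z gives the same grasp; the last joint's range is limited). The gripper opens to 85 mm and grips with 20 to 120 N. Pads are 22 mm wide; open, the fingers measure 114 mm over their backs; the gripper's body (76 mm by 85 mm) begins 54 mm behind the grasp point. The pads swing forward as they close: fully open they stand 13 mm farther back than shut.
Start: joints at [1.113, 0.313, 0.046, 1.304, 0, 1.431], TCP at [179.7, 546.242, 231.323] pointing down, gripper open.
Joint ranges: [-2.76, 2.76], [-0.86, 1.69], [-1.03, 1.26], [-2.2, 2.34], [-1.47, 1.5], [-3.14, 3.14]. Speed limits (rad/s): [2.57, 2.57, 3.14, 3.14, 3.14, 3.14].

INTERFACE

Orientations are given as a rotation vector (axis times angle).
In Python, from station import ctrl, planner, capture, recognise, cut_out gives the robot as it stands. Calls block until the motion is done:
- ctrl.move_to(position, orientation): joint-space move of the TCP to a pose.
- ctrl.line_to(position, rotation=None, v=150): straight line of the TCP; rotation=None keeps the orientation; v is the mean speed in mm/s.
- ctrl.movej(angles): joint-space move.
- ctrl.let_go() and ctrl.close(force=None): open the fingers fully, or close them until they stop; force is the grip in N (None keeps the last).
- ctrl.dwell(seconds).
- planner.ik(position, orientation): joint angles nearest the present ones, or None.
- ctrl.get_obs(): the state.
- capture(name): name is "scene" or "top" or "wrist"; returns a dict with "image" (384x512x3 uint8, red, green, blue), "fx", "fy", "cx", "cy" (pixels), "k1" (the pictures are not rectified: a ray, as slopes to the right and down, at radius r is drawn at 1 + k1 r^2 times it, then the intrinsics apply), "extrinsics" (4x4, takes a point from world to camera coordinates); the wrist camera has in their place "hand_eye" (4x4, takes a point from camera to tool coordinates, whose origin is the TCP and whose axes are the flange's). Camera axes: x right, y up, looking along -z (the intrinsics and any distortion apply to the point x, -y, -z); pixel columns grow to the right and rows downward; lengths in mm; the calibration is good to about 2 mm. A picture is of the moment at which its call begins: read the wrist's pose just before it. There is no depth.
A pose or a line that the arm cannot do raises ctrl.Unreachable and nothing moves.
- ctrl.hand_in(): hands the job in; it is judged then, once.
Trained networks look in the newest picture that a camera, given by its name, has taken for a name from the list of things; names that differ only in an ending like _2 or _b are one class to them, and where a whole thing is asked for, a point or a joint stands for the part that bears it (a point fixed in the world has none). Each returns a list of dicts, best first, with "conf" (0 to 1); they miss things now and then, are a little off and sometimes report something else, mostly with a low value. They report only what shows in the picture. A call takes as long as a camera call. They do not tell look-alikes from the thing itself.
- recognise(camera, query): "location" ([row, column] in pixels, amid what is visible of it).
- cut_out(camera, query): "mask" (384x512 bool, what is visible of it) and "location" ([row, column] in pixels, amid what is visible of it).
The state is a dict: "time": time; "joint_positions": joint angles; "dq": joint speeds; "effort": joint torques, N m; "eef_pos": TCP position; "tool_rot": TCP orientation; "ft_force": force on the tool from outside, world axes, zero at the start; "moment": the same for the moment, N m; "grip_width": finger opening in mm; "grasp_force": force on a finger pad.
Only numpy, scipy, OpenCV 4.12 (cv2) and the standard library are available. Lean on these libraries where they do the work, as an engineer would, in place of code of your own. Each camera call takes 0.05 s, during which the arm holds its last target. There are 200 camera calls.

TASK

Show a helper what to put away and where, only by pointing from above: bring the fingertips just above the mouth of the wooden egg cup on the table, two to four centimetres over its rim, and stay there for two full seconds, then point in the same way just above the middle of the empty tray, the highest of the three stacks, for two full seconds. Finish still pointing at that tray, and touch, move or lift nothing at all.

Things in the scene. Friction and masses are not known exactly. Their poses are not given: they have to be found in the camera images.
- egg_cup_rim (a point): centre of the open mouth, level with the rim, of the turned light-wood egg cup: 65 mm tall, 50 mm across the rim, on a round 42 mm foot with a narrow stem; it stands upright and loose on the table (its foot at height 0), on the robot's right, side by side with the ring dish and the bottle opener in any order
- tray_high_mouth (a point): centre of the mouth of the topmost tray of the highest stack, level with its rim, 135 mm above the table. The tray is white melamine, 180 mm long (its own x) by 130 mm wide (its own y), 21 mm deep inside with 4 mm walls, and is empty. Its stack of three trays is fixed to the table and stands at one end, left or right, of the row of three stacks
- egg_cup: the same egg cup; origin at the centre of its underside, z up
- tray_high: the fixed stack of three trays, origin under its centre on the table, 135 mm tall; x along the 180 mm side
- tray_middle: the fixed stack of two white trays in the middle of the row, origin under its centre on the table, same tray size, 90 mm tall; the pill organizer lies in it. The other two stacks stand 135 mm from it, centre to centre, on either side along its y axis, parallel to it
- tray_low: the fixed single white tray at the other end of the row, origin under its centre on the table, same tray size, 45 mm tall; the spice jar stands in it, reaching 114 mm above the table
- ring_dish: white ceramic ring dish, 84 mm across, 18 mm tall with a cone 47 mm tall in its middle; origin at the centre of its underside; loose on the table, leave alone
- bottle_opener: flat steel bottle opener, 108 mm long (its x), 35 mm wide, 5 mm thick, lying on the table; origin at the centre of its underside; loose, leave alone
- spice_jar: empty open glass spice jar, 44 mm across, 90 mm tall, standing in the lowest tray; origin at the centre of its underside; loose, leave alone
- pill_organizer: white plastic seven-compartment pill organizer, 150 mm long (its x), 41 mm wide with its tabs, 26 mm tall, lying in the middle stack's top tray; origin at the centre of its underside; loose, leave alone
Things that resemble listed ones, but are neither listed nor needed, are in the scene too. Leave any green or purple look-alike of the tray_high alone.

How it is judged (in metres and radians):
On the way, in this order (a step that is already met when the one before it is completed fails the run):
1. the grasp point stays above the egg cup's mouth for 1.6 s: within 30 mm of its centre sideways, and 12 to 95 mm above the rim (horizontal distance between the grasp point and egg_cup_rim below 0.03 m and z of the grasp point in the frame of egg_cup_rim between 0.012 and 0.095 m), for 1.6 s.
2. then the grasp point stays above the middle of the empty highest tray for 1.6 s: within 30 mm of its centre sideways, and 12 to 95 mm above its rim (horizontal distance between the grasp point and tray_high_mouth below 0.03 m and z of the grasp point in the frame of tray_high_mouth between 0.012 and 0.095 m), for 1.6 s.
At the end, for the whole second after the job is handed in: the grasp point is still above the middle of the empty highest tray (within 30 mm sideways, 12 to 95 mm above its rim); the egg cup is upright, and it and the ring dish, bottle opener, spice jar and pill organizer are at rest within 10 mm of where they began (all of step 2 and distance of each of egg_cup, ring_dish, bottle_opener, spice_jar, pill_organizer from where it was at the start of the episode below 0.01 m and linear speed of each of egg_cup, ring_dish, bottle_opener, spice_jar, pill_organizer below 0.02 m/s and angle between egg_cup's own z axis and vertical below 0.1 rad); the robot touches nothing.
It fails at once if the robot touches something: egg cup, tray, bystander or table (over 0.5 N) (contact force between any of the fingers, the arm and anything else above 0.5 N).
It fails at once if something is pushed, lifted or carried over 10 mm (distance of any of egg_cup, ring_dish, bottle_opener, spice_jar, pill_organizer from where it was at the start of the episode above 0.01 m).
It also fails if it takes over 38 s, if anything falls off the work surface, if the arm or the gripper's body presses on something with over 40 N, if the wrist force passes 120 N, or if a joint passes its speed limit or range.

## Working session

There is one attempt and no reset: what is moved stays moved. The work goes in short steps, each a Python script; the robot and the scene stay as the last script left them, time stands still between calls to the robot, and variables do not carry over. Pictures are saved under pics/ and viewed, at most 10 in all, crops included, and the job is handed in when it is done.

```bash
mkdir -p pics
cat > h.py <<'E'
import numpy as np, cv2
from station import ctrl, planner, capture, recognise, cut_out
def ray(c,rc):
    """pixel -> world ray (origin, dir) for fixed cams"""
    K=np.array([[c["fx"],0,c["cx"]],[0,c["fy"],c["cy"]],[0,0,1.]])
    # distortion factor uses undistorted r: same as OpenCV k1
    u=cv2.undistortPoints(np.array([[[rc[1],rc[0]]]],float),K,np.array([c["k1"],0,0,0.]))[0,0]
    E=np.array(c["extrinsics"]); R,t=E[:3,:3],E[:3,3]
    return -R.T@t, R.T@np.array([u[0],-u[1],-1.])
def at_z(c,rc,z):
    o,d=ray(c,rc); return o+d*(z-o[2])/d[2]
def proj(c,p):
    E=np.array(c["extrinsics"]); q=E[:3,:3]@np.array(p,float)+E[:3,3]
    x,y=q[0]/-q[2],-q[1]/-q[2]; f=1+c["k1"]*(x*x+y*y)
    return np.array([c["cy"]+c["fy"]*y*f,c["cx"]+c["fx"]*x*f])
E
python3 - <<'E'
from h import *
for n in("scene","top"):
    c=capture(n); cv2.imwrite(f"pics/{n}.png",cv2.cvtColor(c["image"],cv2.COLOR_RGB2BGR))
    for q,z in(("egg_cup",35),("tray_high",135),("tray_middle",90),("tray_low",45),("ring_dish",10),("bottle_opener",3),("spice_jar",70),("pill_organizer",80)):
        for r in recognise(n,q)[:4]: print(n,q,round(r["conf"],2),np.round(r["location"]),at_z(c,r["location"],z).round())
print(ctrl.get_obs()["time"], ctrl.get_obs()["tool_rot"])
E
```

```text
scene egg_cup 0.92 [270. 275.] [ 479. -196.   35.]
scene tray_high 0.86 [131. 251.] [555. 449. 135.]
scene tray_high 0.77 [320. 174.] [ 204. -372.  135.]
scene tray_high 0.71 [198. 350.] [752. -55. 135.]
scene tray_high 0.63 [202. 263.] [487. -16. 135.]
scene tray_middle 0.78 [170. 264.] [554. 226.  90.]
scene tray_low 0.5 [161. 256.] [557. 369.  45.]
scene ring_dish 0.75 [274. 329.] [ 630. -223.   10.]
scene bottle_opener 0.82 [334. 301.] [ 493. -383.    3.]
scene spice_jar 0.56 [202. 266.] [519.  64.  70.]
top egg_cup 0.72 [203. 345.] [ 484. -205.   35.]
top tray_high 0.95 [168.  87.] [572. 535. 135.]
top tray_high 0.89 [ 94. 273.] [788.  18. 135.]
top tray_high 0.83 [189. 260.] [514.  56. 135.]
top tray_high 0.77 [270. 180.] [295. 270. 135.]
top tray_middle 0.67 [181. 210.] [544. 200.  90.]
top tray_low 0.67 [177. 165.] [560. 340.  45.]
top ring_dish 0.67 [158. 346.] [ 628. -217.   10.]
top bottle_opener 0.66 [199. 398.] [ 502. -378.    3.]
top spice_jar 0.78 [161. 175.] [606. 305.  70.]
top pill_organizer 0.95 [182. 218.] [543. 177.  80.]
0.9 [4.97060260e-01 3.10197713e+00 2.09289118e-04]
```

View pics/scene.png

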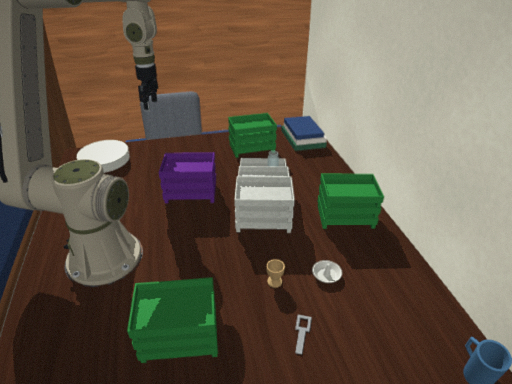

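View pics/top.png

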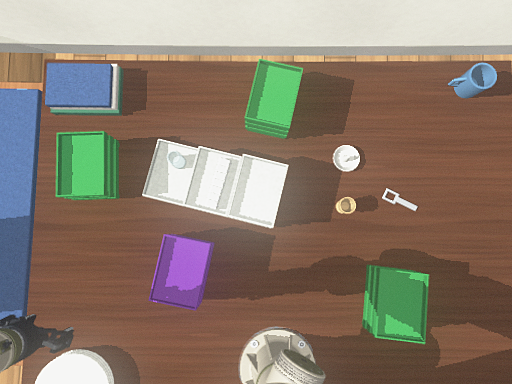

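The scene picture shows the cup at about column 275, row 270. The top picture shows the white row, with its tallest stack at the right end: empty, around column 260, row 190, next to the cup at (345, 205). The green and purple boxes are decoys. I'll close the fingers, move high above the cup and check with the wrist camera.

```bash
cat >> h.py <<'E'
from scipy.spatial.transform import Rotation as Rn
def wrist():
    o=ctrl.get_obs(); c=capture("wrist")
    T=np.eye(4); T[:3,:3]=Rn.from_rotvec(o["tool_rot"]).as_matrix(); T[:3,3]=o["eef_pos"]
    c["extrinsics"]=np.linalg.inv(T@np.array(c["hand_eye"])); return c
E
python3 - <<'E'
from h import *
o=ctrl.get_obs(); p0=o["eef_pos"]; g=np.array([481,-200,240.])
R=(Rn.from_euler("z",np.arctan2(g[1],g[0])-np.arctan2(p0[1],p0[0]))*Rn.from_rotvec(o["tool_rot"])).as_rotvec()
ctrl.line_to([p0[0],p0[1],260]); 
print(planner.ik(g,R))
ctrl.move_to(g,R); ctrl.close(20)
c=wrist(); cv2.imwrite("pics/w1.png",cv2.cvtColor(c["image"],cv2.COLOR_RGB2BGR))
for q,z in(("egg_cup",50),("tray_high",135)):
    for r in cut_out("wrist",q)[:3]: print(q,round(r["conf"],2),np.round(r["location"]),at_z(c,r["location"],z).round(),r["mask"].sum())
for p in((481,-200,65),(481,-200,0),(514,56,135)): print(p,proj(c,p))
c=capture("top")
for q,z in(("egg_cup",50),("tray_high",135)):
    for r in cut_out("top",q)[:4]:
        b=cv2.minAreaRect(np.argwhere(r["mask"])[:,::-1].astype(np.float32)); print("top",q,round(r["conf"],2),np.round(r["location"]),b,at_z(c,r["location"],z).round())
o=ctrl.get_obs();print(o["time"],o["eef_pos"],o["grip_width"],o["ft_force"])
E
```

```text
[-5.48236243e-01  2.05525398e-01 -7.53419307e-02  1.28978884e+00
 -3.49560909e-07  1.41658244e+00]
egg_cup 0.64 [176. 250.] [ 473. -203.   50.] 1893
tray_high 0.56 [308.  69.] [ 279. -236.  135.] 5844
(481, -200, 65) [173.3464634  255.60499051]
(481, -200, 0) [161.90213064 255.76712009]
(514, 56, 135) [-167.88573267  153.05579468]
top egg_cup 0.7 [204. 347.] ((345.5, 204.5), (15.0, 19.0), 90.0) [ 479. -206.   50.]
top tray_high 0.97 [167.  88.] ((87.5, 165.0), (68.0, 63.0), 90.0) [574. 532. 135.]
top tray_high 0.8 [189. 260.] ((257.85296630859375, 190.5882568359375), (47.051910400390625, 66.21221923828125), 14.03624439239502) [514.  55. 135.]
top tray_high 0.64 [271. 180.] ((181.18589782714844, 271.13812255859375), (53.97449493408203, 71.76153564453125), 12.171459197998047) [290. 270. 135.]
top tray_high 0.63 [ 96. 272.] ((272.8089599609375, 98.49437713623047), (46.32106018066406, 73.15430450439453), 12.994616508483887) [781.  21. 135.]
5.1417 [ 481.01570224 -200.0464518   240.01128319] 0.009048908393583929 [-1.2051311   0.70679316  0.09475884]
```

View pics/w1.png

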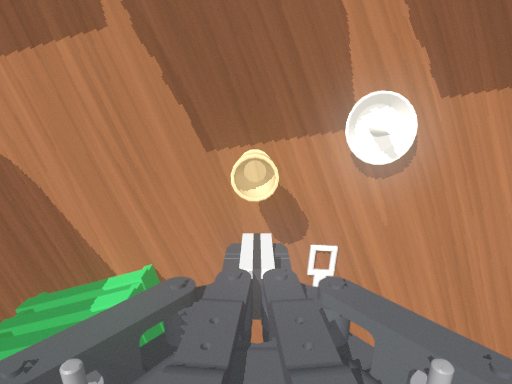

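The wrist picture shows the cup's mouth centred at about row 178, column 255, a few millimetres from the estimate, with clear air under the fingers. I'll point there, then go up and over to the tray and look again.

Run:
```python
from h import *
c=wrist(); g=at_z(c,(178,255),65); print(g)
ctrl.line_to([g[0],g[1],95],v=80); ctrl.dwell(2.3)
o=ctrl.get_obs(); print(o["eef_pos"],o["ft_force"],o["time"])
ctrl.line_to([g[0],g[1],270],v=150)
t=np.array([514,56,270.])
R=(Rn.from_euler("z",np.arctan2(t[1],t[0])-np.arctan2(g[1],g[0]))*Rn.from_rotvec(o["tool_rot"])).as_rotvec()
ctrl.move_to(t,R)
c=wrist(); im=c["image"].copy()
for q,z in(("tray_high",135),):
    for r in cut_out("wrist",q)[:3]: print(q,round(r["conf"],2),np.round(r["location"]),at_z(c,r["location"],z).round(),r["mask"].sum())
a=proj(c,(514,56,135)); print(a); cv2.circle(im,(int(a[1]),int(a[0])),3,(255,0,0),-1)
cv2.imwrite("pics/w2.png",cv2.cvtColor(im,cv2.COLOR_RGB2BGR))
o=ctrl.get_obs();print(o["time"],o["eef_pos"],o["ft_force"])
```

```text
[ 478.63183525 -204.20938029   65.        ]
[ 478.6310697  -204.23881454   95.00444084] [-0.09143872  0.06084296 -0.2908923 ] 9.4583
tray_high 0.92 [  6. 119.] [390. 186. 135.] 1563
tray_high 0.9 [169. 251.] [509.  67. 135.] 28305
tray_high 0.76 [225. 456.] [708.  36. 135.] 15925
[181.79568106 255.86923534]
11.9 [514.16853139  54.67436543 269.81063618] [0.01711486 0.30236136 0.11578221]
```

View pics/w2.png

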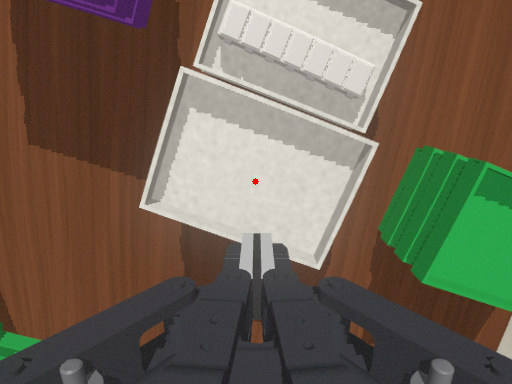

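The picture shows the empty tray with its rim corners at about (row, col) (68,182), (144,377), (268,319) and (207,142). The pill organizer's tray is beyond it and my estimate (red dot) is near the middle. I'll correct from the corners and point.

Run:
```python
from h import *
c=wrist(); P=np.array([at_z(c,k,135) for k in((68,182),(144,377),(268,319),(207,142))])
print(P.round(),[np.linalg.norm(P[i]-P[i-1]).round() for i in range(4)])
g=P.mean(0); print(g)
if np.linalg.norm(g[:2]-[514,56])<20:
    ctrl.line_to([g[0],g[1],165],v=80); ctrl.dwell(2.5)
    o=ctrl.get_obs(); print(o["eef_pos"],o["ft_force"],o["time"])
    print(ctrl.hand_in())
```

```text
[[443. 144. 135.]
 [615. 101. 135.]
 [585. -23. 135.]
 [413.  20. 135.]] [np.float64(127.0), np.float64(177.0), np.float64(128.0), np.float64(177.0)]
[513.9493172   60.47310605 135.        ]
[513.97320379  60.46884292 165.02151278] [-0.04165839  0.39415898 -0.26123218] 15.9167
the job is handed in; nothing more can be done
None
```

The arm pointed 30 mm above the egg cup's rim for over two seconds, then 30 mm above the middle of the empty highest tray for over two seconds. I handed in at 15.9 s with it still there and no sign of contact in the force readings, though the judge's result was not shown.

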